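# Hang the refill hanger at the empty herb tray

### The job

One of the four herb trays in front of the steel rail is empty. Lift the refill hanger off its little stand, hook it over the bare thin end of the rail on the empty tray's side of the middle stop, and slide it along until it hangs squarely in line with the middle of the empty tray (at that tray's black tick on the rail). Leave it hanging there by itself, and do not knock or shift the jar, bottle, weights, bowls and cup standing about.

Things in the scene. Friction and masses are not known exactly. Their poses are not given: they have to be found in the camera images.
- hanger: refill hanger, 90 g, starts on the stand: bent aluminium saddle (inverted U), paper tags outside, wooden tab on top. Origin: middle of its roof's underside, which rests on the bar; y along the bar, z up. Roof 38 (x) x 50 (y) x 4 mm; legs 3 mm thick, 32 mm apart inside, reaching 46 mm below the origin; a round lip on each leg, 20 mm below the origin, narrows the mouth to 17 mm.
- hanger_tab (a point): middle of the hanger's dark wooden grip tab: 12 mm (hanger x) x 34 mm (y) x 32 mm high, from 4 to 36 mm above the hanger's origin.
- stand: parking stand, fixed: wooden foot 85 x 90 mm with a thin upright steel bar 7 mm thick (x), 80 mm long (y), its top 100 mm above the origin (underside of the foot). It may stand at the left or at the right of the trays.
- rail: fixed steel T-rail. Origin on the counter under its middle, y along it, z up. Web 7 mm thick, y = -270 to 270 mm, top 120 mm high. From y = -190 to 190 mm it has a flange 24 mm wide, 6 mm thick, round-nosed, top 1.5 mm below the web's top: the hanger cannot drop over the flange but, hooked on a bare end, slides along with the flange inside. Black ticks at y = +-50, +-150 mm.
- rail_stop (a point): top of the dark block at the rail's middle, 14 mm long along the rail, 30 mm wide, top 143 mm high: the hanger cannot pass it.
- bay_left (a point): point on top of the bare web at the rail's +y end, middle of the room for hooking (rail y = +230 mm, 120 mm high).
- bay_right (a point): the same at the -y end (rail y = -230 mm).
- tray_empty: herb tray, the empty one: open wooden box 90 x 90 mm, 34 mm high, walls 5 mm, fixed. Origin under its centre; same yaw as the rail. The four trays stand in a row in front of the rail (robot's side), 100 mm apart, in any order, each centred on one black tick of the rail.
- tray_nuts: herb tray, full of round nuts, up to 46 mm high: open wooden box 90 x 90 mm, 34 mm high, walls 5 mm, fixed. Origin under its centre; same yaw as the rail. The four trays stand in a row in front of the rail (robot's side), 100 mm apart, in any order, each centred on one black tick of the rail.
- tray_roots: herb tray, full of root sticks: open wooden box 90 x 90 mm, 34 mm high, walls 5 mm, fixed. Origin under its centre; same yaw as the rail. The four trays stand in a row in front of the rail (robot's side), 100 mm apart, in any order, each centred on one black tick of the rail.
- tray_slices: herb tray, full of dried slices: open wooden box 90 x 90 mm, 34 mm high, walls 5 mm, fixed. Origin under its centre; same yaw as the rail. The four trays stand in a row in front of the rail (robot's side), 100 mm apart, in any order, each centred on one black tick of the rail.
- mortar: white porcelain mortar bowl, 84 mm across, 60 mm high; origin under its centre. Leave alone.
- weight_a: brass scale weight, 28 mm across, 36 mm high, on the counter below a rail end; origin under its centre. Leave alone.
- weight_b: brass scale weight, 22 mm across, 30 mm high, below the other rail end; origin under its centre. Leave alone.
- scale_pan: brass scale pan, 110 mm across, 28 mm high; origin under its centre. Leave alone.
- amber_bottle: amber glass bottle, 48 mm across, 150 mm high, close behind the rail; origin under its centre. Leave alone.
- porcelain_jar: white porcelain jar, 60 mm across, 120 mm high, close behind the rail; origin under its centre. Leave alone.
- cup: blue cup, 68 mm across, 60 mm high; origin under its centre. Leave alone.
Things that resemble listed ones, but are neither listed nor needed, are in the scene too. There is more than one size of the hanger; the one meant has the size given above.

How it is judged:
By the outcome, as a careful person would: the job done as asked, in the order asked, and still so for the second after the job is handed in, with the robot touching nothing.
It also fails if it takes over 51 s, if anything falls off the work surface, if the arm or the gripper's body presses on something with over 40 N, if the wrist force passes 120 N, or if a joint passes its speed limit or range.

### The arm

A 6-joint arm with a two-finger parallel gripper is mounted at the origin on the work surface. World frame = base frame: x ahead of the robot, y to its left, z up, the work surface at z = 0. Lengths are in m, angles in rad, forces in N, time in s.
With the tool pointing down it reaches from about 0.225 to 0.875 m from the base axis. Payload 3.4 kg.
Tool frame: the origin (TCP) lies where the fingers leave the gripper's body, on its centre line; the fingertips stand 73 mm ahead of it and the grasp point (between the pads) lies 54 mm ahead of it (grip_point_offset is the distance from the TCP to the grasp point, in m); z points along the fingers, y is the line along which they close (so a half turn about z gives the same grasp; the last joint's range is limited). The gripper opens to 85 mm and grips with 20 to 120 N. Pads are 22 mm wide; open, the fingers measure 114 mm over their backs; the gripper's body (76 mm by 85 mm) begins 54 mm behind the grasp point. The pads swing forward as they close: fully open they stand 13 mm farther back than shut.
Start: joints at [-1.376, 0.276, 1.505, -0, 1.361, -0.121], TCP at [0.179, -0.547, 0.304] pointing down, gripper open.
Joint ranges: [-2.89, 2.89], [-0.75, 2.08], [0.22, 2.7], [-1.18, 4.32], [0.11, 2.71], [-2.7, 2.7]. Speed limits (rad/s): [2.57, 2.57, 3.14, 3.14, 3.14, 3.14].

### API

Orientations are given as a rotation vector (axis times angle).
In Python, from cell import * gives the robot as it stands. The module is installed in compiled form; this text tells all that it offers.
- The arm moves only by the shell command python3 -m handwheel 'ROWS' [OPENING] [FORCE]. ROWS is JSON, a list of rows, each an object of numbers: "tx", "ty", "tz": the shift along the tool's x, y, z in units of 200 mm (1.0 is 200 mm); "ax", "ay", "az": the turn, a rotation vector about the tool's x, y, z in units of pi/4 rad (1.0 is pi/4 rad). A call has 1 to 20 rows; each row is the pose to reach, as a shift and turn from the pose commanded when the call began, along the tool's axes at that moment; what a row does not reach only later rows make up. A row lasts 1/10 s, in which the tool goes at most 50 mm and 8.59 degrees, less where a joint would pass 70% of its speed; a pose out of reach is approached as far as the arm can. A call with a number of a shift or a turn outside -1 to 1 is refused whole. A call with a gripper value outside its range is refused whole. OPENING is the opening, from 0 (shut) to 1 (fully open), set as the call begins (- or left out, the last holds). The fingers move at their own pace and stop on an object; FORCE is the grip in N (left out, the last holds). Time passes only in rows, so rows that repeat a pose let the fingers close. It gives the time, the measured TCP pose, the force, the opening and the grip force at its end, in the units of the state.
- read_state(): the state, without advancing time (a new reading comes with each control period).
- snapshot(name): name is "side" or "top"; returns the picture (400x640x3 uint8, blue, green, red); there is no depth.
- camera_info(name): a dict with "K" (3x3 intrinsics, pixels), "rvec" (rotation vector, rad) and "tvec" (3), from world to camera coordinates, as OpenCV has them. Camera axes: x right, y down, z forward; pixel columns grow to the right and rows downward; lengths in m; the calibration is good to about 2 mm. A picture is of the moment at which its call begins. camera_info takes no time and is no camera call.
- sign_off(): hands the job in; it is judged then, once.
Trained networks look in the newest picture that a camera, given by its name, has taken for a name from the list of things; names that differ only in an ending like _2 or _b are one class to them, and where a whole thing is asked for, a point or a joint stands for the part that bears it (a point fixed in the world has none). Each returns a list of dicts, best first, with "p" (0 to 1); they miss things now and then, are a little off and sometimes report something else, mostly with a low value. They report only what shows in the picture. A call takes as long as a camera call. They do not tell look-alikes from the thing itself.
- boxes_of(camera, thing): "box" ([left, top, right, bottom] in pixels, round what is visible of it).
The state is a dict: "t": time; "qpos": joint angles; "joint_velocities": joint speeds; "joint_efforts": joint torques, N m; "eef_pos": TCP position; "orientation": TCP orientation; "wrist_force": force on the tool from outside, world axes, zero at the start; "torque": the same for the moment, N m; "opening": opening from 0.0 (shut) to 1.0 (fully open); "grip_force": force on a finger pad.
Only numpy, scipy, OpenCV 4.12 (cv2) and the standard library are available. Lean on these libraries where they do the work, as an engineer would, in place of code of your own. Each camera call takes 0.05 s, during which the arm holds its last target. There are 200 camera calls.

## Working session

There is one attempt and no reset: what is moved stays moved. The work goes in short steps, Python scripts to look and compute and a shell command to move; the robot and the scene stay as the last step left them, time stands still between calls to the robot, and variables do not carry over. Pictures are saved under pics/ and viewed, at most 10 in all, crops included, and the job is handed in when it is done.

```bash
mkdir -p pics
cat > h.py <<'E'
from cell import *
import numpy as np, cv2
def cam(n):
    c=camera_info(n); R=cv2.Rodrigues(np.array(c["rvec"],float))[0]; return np.array(c["K"],float),R,np.array(c["tvec"],float).ravel()
def ray(n,uv,z):
    K,R,t=cam(n); o=-R.T@t; d=R.T@np.linalg.inv(K)@np.array([uv[0],uv[1],1.]); return o+d*(z-o[2])/d[2]
def proj(n,P):
    K,R,t=cam(n); p=(R@np.atleast_2d(P).T).T+t; p=(K@p.T).T; return p[:,:2]/p[:,2:]
E
python3 - <<'E'
from h import *
for n in("top","side"):
    cv2.imwrite(f"pics/{n}0.png",snapshot(n)); K,R,t=cam(n); print(n,-R.T@t,K[0,0],R[2])
    for th in ["hanger","hanger_tab","stand","rail","rail_stop","tray_empty","tray_nuts","amber_bottle","porcelain_jar","weight_a"]:
        print(th,[(np.round(b["box"]).astype(int).tolist(),round(b["p"],2)) for b in boxes_of(n,th)][:4])
print(read_state())
E
```

```text
top [ 0.39764637 -0.04985851  1.43926229] 503.0145957044802 [ 0.06679738  0.00613208 -0.99774772]
hanger [([424, 229, 442, 243], 0.74), ([468, 250, 481, 271], 0.51)]
hanger_tab [([420, 234, 444, 249], 0.88), ([404, 274, 426, 302], 0.77), ([464, 252, 482, 268], 0.58)]
stand [([408, 222, 444, 254], 0.69), ([423, 228, 442, 246], 0.24)]
rail [([184, 164, 388, 198], 0.9)]
rail_stop [([184, 165, 385, 194], 0.82), ([280, 195, 319, 230], 0.48), ([419, 235, 443, 250], 0.28)]
tray_empty [([215, 190, 249, 224], 0.68)]
tray_nuts [([250, 191, 286, 226], 0.55)]
amber_bottle [([230, 128, 250, 151], 0.92)]
porcelain_jar [([305, 130, 323, 158], 0.91)]
weight_a [([358, 184, 364, 192], 0.4)]
side [-0.05425224  0.6712936   0.75050839] 381.70118935773024 [ 0.51395645 -0.63584769 -0.57580073]
hanger [([403, 160, 420, 183], 0.78), ([447, 196, 454, 213], 0.48), ([278, 229, 327, 266], 0.24)]
hanger_tab [([277, 172, 298, 210], 0.66), ([399, 160, 418, 182], 0.6), ([444, 202, 449, 212], 0.54)]
stand [([386, 167, 416, 199], 0.78), ([252, 244, 304, 290], 0.73)]
rail [([210, 165, 354, 252], 0.78)]
rail_stop [([212
[... 368 characters left out ...]
'qpos': array([-1.37599199e+00,  2.75879549e-01,  1.50492980e+00,  1.42403194e-05,
        1.36071979e+00, -1.20995608e-01]), 'joint_velocities': array([-1.89463449e-03,  1.44133972e-03,  2.48322692e-05,  1.02561800e-03,
       -1.20038427e-03,  1.37680999e-03]), 'joint_efforts': array([-1.05912091e-03, -4.16669405e+01, -2.46095163e+01, -3.33510798e-04,
        2.47078751e-04, -2.86169382e-06]), 'eef_pos': array([ 0.1785838 , -0.54656932,  0.30392779]), 'orientation': array([3.10244879e+00, 4.93984137e-01, 2.55430156e-05]), 'wrist_force': array([-0.43767096,  1.09281339,  0.1095515 ]), 'torque': array([ 0.0371537 ,  0.01704281, -0.02254405]), 'grip_force': 0.0, 'opening': 1.0018828377963676}
```

View pics/top0.png

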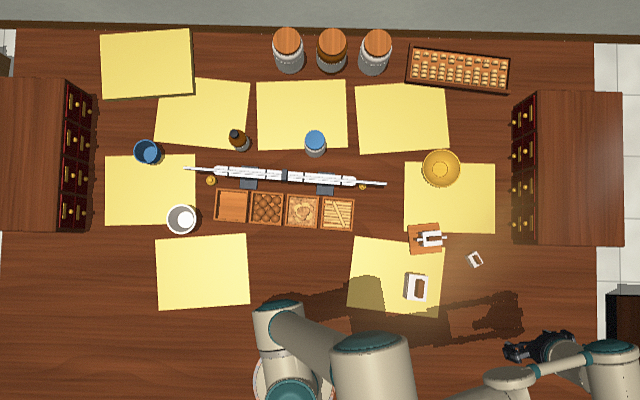

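View pics/side0.png

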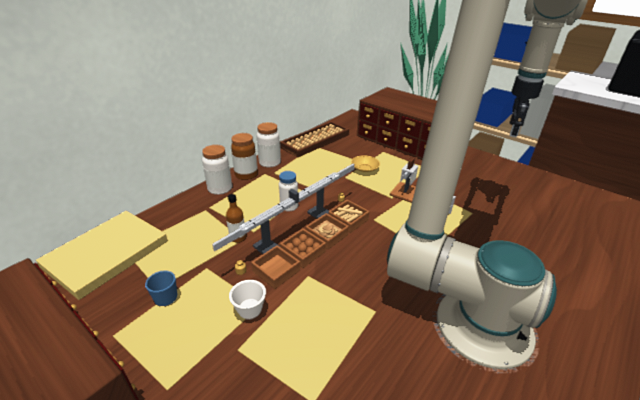

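The top view shows the empty tray leftmost at (231,206), which is the +y end. The stand with the hanger is on the right at (428,238), with decoys at (417,288) and (475,259). I'll enlarge the crops for precise points.

Run:
```python
from h import *
im=cv2.imread("pics/top0.png"); s=cv2.imread("pics/side0.png")
a=cv2.resize(im[150:235,175:275],(800,680),interpolation=cv2.INTER_CUBIC)[:590]
a=cv2.resize(im[155:225,178:398],None,fx=3.6,fy=3.6,interpolation=cv2.INTER_CUBIC)
b=cv2.resize(im[218:263,400:450],None,fx=7,fy=7,interpolation=cv2.INTER_CUBIC)
c=cv2.resize(s[150:205,380:430],None,fx=6,fy=6,interpolation=cv2.INTER_CUBIC)
o=np.zeros((600,800,3),np.uint8); o[:252,:792]=a; o[260:575,:350]=b; o[260:590,400:700]=c
cv2.imwrite("pics/crop.png",o)
```

```text
(no output)
```

View pics/crop.png

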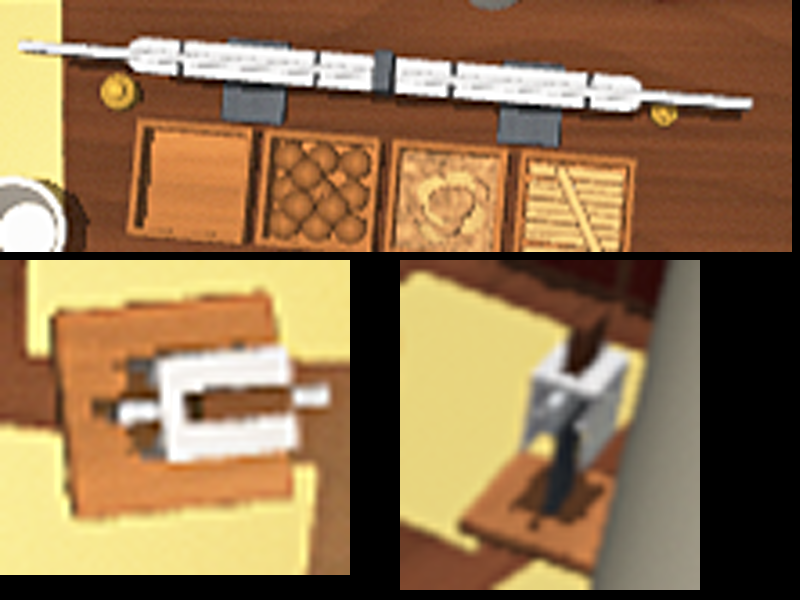

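The top view gives rail web ends at about (183.6,167.8) and (386.9,183.6). The bar on the stand runs from (417,277) to (447,274) and the roof is centred near (432.7,275.5) in full-picture pixels, still to be scaled. The side view confirms the hanger sits on the bar with its tab up.

Run:
```python
from h import *
f=lambda U,s,o:((U[0]+.5)/s-.5+o[0],(U[1]+.5)/s-.5+o[1])
r=lambda U,z:ray("top",f(U,3.6,(178,155)),z)
q=lambda U,z:ray("top",f(U,7,(400,218-260/7)),z)
L=r((20,46),.12);R=r((752,103),.12); print("ends",L,R,(L+R)/2,np.linalg.norm(L-R)); d=(L-R)[:2]; print("rail yaw",np.degrees(np.arctan2(-d[0],d[1])))
for U in[(180,58),(317,69),(453,79),(587,90)]: print("tick",r(U,.12))
print("stop",r((383,73),.143))
a=q((120,412),.1);b=q((328,395),.1); d=(a-b)[:2]; print("bar",a,b,(a+b)/2,np.linalg.norm(d),"yaw",np.degrees(np.arctan2(-d[0],d[1])))
c=[q(U,.104) for U in[(160,358),(288,347),(297,448),(170,460)]]; print("roof",np.mean(c,0),[np.linalg.norm(c[i]-c[i-1]) for i in range(4)])
d=(c[0]-c[1]+c[3]-c[2])[:2];print("yaw",np.degrees(np.arctan2(-d[0],d[1])))
for n,P in[("side",[np.mean(c,0),L,R])]: print(proj(n,P))
from scipy.spatial.transform import Rotation as Ro
print(Ro.from_rotvec(read_state()["orientation"]).as_matrix().round(4))
```

```text
ends [0.57926495 0.30585108 0.12      ] [ 0.55136179 -0.23222015  0.12      ] [0.56531337 0.03681546 0.12      ] 0.5387942486766238
rail yaw -2.9685706008081483
tick [0.57348647 0.18789518 0.12      ]
tick [0.56801119 0.08703381 0.12      ]
tick [ 0.56326203 -0.01292458  0.12      ]
tick [ 0.55774422 -0.11129588  0.12      ]
stop [0.56339398 0.03698562 0.143     ]
bar [ 0.40629433 -0.31760584  0.1       ] [ 0.41484693 -0.39630081  0.1       ] [ 0.41057063 -0.35695332  0.1       ] 0.07915835596015078 yaw 6.202580895070357
roof [ 0.41069303 -0.35782594  0.104     ] [np.float64(0.038615106704506665), np.float64(0.04863455894099142), np.float64(0.038213522474152016), np.float64(0.048204384038366126)]
yaw 6.681821965138993
[[409.52916327 167.21543734]
 [212.89952091 244.39771828]
 [353.18036309 163.30668139]]
[[ 9.505e-01  3.106e-01  0.000e+00]
 [ 3.106e-01 -9.505e-01 -1.000e-04]
 [ 0.000e+00  1.000e-04 -1.000e+00]]
```

```bash
cat >> h.py <<'E'
from scipy.spatial.transform import Rotation as Ro
def todo(p,yaw):  # yaw deg of tool y in the world, tool down
    s=read_state(); R0=Ro.from_rotvec(s["orientation"]); y=np.radians(yaw)
    Y=np.array([np.cos(y),np.sin(y),0]); Z=np.array([0,0,-1.]); T=Ro.from_matrix(np.c_[np.cross(Y,Z),Y,Z])
    d=R0.inv().apply(np.array(p)-s["eef_pos"])/.2; a=(R0.inv()*T).as_rotvec()/(np.pi/4)
    print("t",round(s["t"],2),"pos",s["eef_pos"].round(4),"txyz",d.round(3),"axyz",a.round(3),"F",s["wrist_force"].round(1),"open",round(s["opening"],3),"grip",s["grip_force"])
E
python3 -m handwheel '[{"tx":0.7,"ty":-0.27,"az":-0.9},{"tx":0.7,"ty":-0.27,"az":-0.9},{"tx":0.7,"ty":-0.27,"az":-0.9},{"tx":0.7,"ty":-0.27,"az":-0.9},{"tx":0.7,"ty":-0.27,"az":-0.9},{"tx":0.7,"ty":-0.27,"az":-0.9},{"tx":0.7,"ty":-0.27,"az":-0.9}]' 0.5 40
python3 -c "
from h import *
todo([.4106,-.3575,.25],6.4)"
```

```text
t 1.1 pos [ 0.1786 -0.5466  0.3039] txyz [ 1.396 -0.538  0.27 ] axyz [ 0.    0.   -1.74] F [-0.4  1.1  0.1] open 1.002 grip 0.0schema error: expected keys tx, ty, tz, ax, ay, az
```

```bash
python3 -m handwheel '[{"tx":0.7,"ty":-0.27,"tz":0,"ax":0,"ay":0,"az":-0.9},{"tx":0.7,"ty":-0.27,"tz":0,"ax":0,"ay":0,"az":-0.9},{"tx":0.7,"ty":-0.27,"tz":0,"ax":0,"ay":0,"az":-0.9},{"tx":0.7,"ty":-0.27,"tz":0,"ax":0,"ay":0,"az":-0.9},{"tx":0.7,"ty":-0.27,"tz":0,"ax":0,"ay":0,"az":-0.9},{"tx":0.7,"ty":-0.27,"tz":0,"ax":0,"ay":0,"az":-0.9},{"tx":0.7,"ty":-0.27,"tz":0,"ax":0,"ay":0,"az":-0.9}]' 0.5 40
python3 -c "
from h import *
todo([.4106,-.3575,.25],6.4)"
```

```text
t: 1.8
eef_pos: [0.2948, -0.4518, 0.304]
orientation: [2.741, 1.534, -0.0]
wrist_force: [0.8, -0.0, 0.4]
opening: 0.503
grip_force: 0.0
t 1.8 pos [ 0.2948 -0.4518  0.304 ] txyz [0.705 0.247 0.27 ] axyz [-0.     0.    -0.843] F [ 0.8 -0.   0.4] open 0.503 grip 0.0
```

```bash
python3 -m handwheel '[{"tx":0.7,"ty":0.247,"tz":0.27,"ax":0,"ay":0,"az":-0.84},{"tx":0.7,"ty":0.247,"tz":0.27,"ax":0,"ay":0,"az":-0.84},{"tx":0.7,"ty":0.247,"tz":0.27,"ax":0,"ay":0,"az":-0.84},{"tx":0.7,"ty":0.247,"tz":0.27,"ax":0,"ay":0,"az":-0.84},{"tx":0.7,"ty":0.247,"tz":0.27,"ax":0,"ay":0,"az":-0.84},{"tx":0.7,"ty":0.247,"tz":0.27,"ax":0,"ay":0,"az":-0.84},{"tx":0.7,"ty":0.247,"tz":0.27,"ax":0,"ay":0,"az":-0.84}]'
python3 - <<'E'
from h import *
todo([.4106,-.3575,.18],6.4)
t=snapshot("top");s=snapshot("side")
o=np.zeros((600,800,3),np.uint8)
o[:400,:400]=cv2.resize(t[200:280,380:460],(400,400),interpolation=cv2.INTER_CUBIC)
o[:400,400:]=cv2.resize(s[120:220,360:460],(400,400),interpolation=cv2.INTER_CUBIC)
cv2.imwrite("pics/pre.png",o)
E
```

```text
t: 2.5
eef_pos: [0.4098, -0.3585, 0.2499]
orientation: [2.098, 2.338, -0.0]
wrist_force: [-0.0, -0.0, 0.5]
opening: 0.501
grip_force: 0.0
t 2.5 pos [ 0.4098 -0.3585  0.2499] txyz [0.005 0.005 0.35 ] axyz [ 0.     0.    -0.004] F [-0.  -0.   0.5] open 0.501 grip 0.0
```

View pics/pre.png

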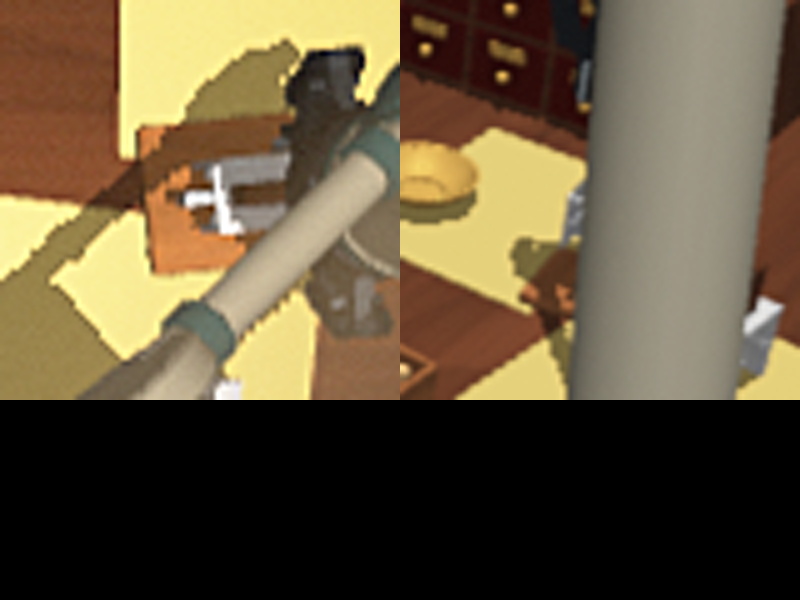

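The top view shows the open gripper over the hanger at about (445,229), shifted by parallax. The side view is blocked by the arm. I'll descend and grip, watching the force.

```bash
python3 -m handwheel '[{"tx":0,"ty":0.005,"tz":0.1,"ax":0,"ay":0,"az":0},{"tx":0.005,"ty":0.005,"tz":0.2,"ax":0,"ay":0,"az":0},{"tx":0.005,"ty":0.005,"tz":0.28,"ax":0,"ay":0,"az":0},{"tx":0.005,"ty":0.005,"tz":0.32,"ax":0,"ay":0,"az":0},{"tx":0.005,"ty":0.005,"tz":0.34,"ax":0,"ay":0,"az":0},{"tx":0.005,"ty":0.005,"tz":0.34,"ax":0,"ay":0,"az":0}]'
python3 -m handwheel '[{"tx":0,"ty":0,"tz":0,"ax":0,"ay":0,"az":0},{"tx":0,"ty":0,"tz":0,"ax":0,"ay":0,"az":0},{"tx":0,"ty":0,"tz":0,"ax":0,"ay":0,"az":0},{"tx":0,"ty":0,"tz":0,"ax":0,"ay":0,"az":0},{"tx":0,"ty":0,"tz":0,"ax":0,"ay":0,"az":0},{"tx":0,"ty":0,"tz":0,"ax":0,"ay":0,"az":0}]' 0 40
python3 -m handwheel '[{"tx":0,"ty":0,"tz":0,"ax":0,"ay":0,"az":0},{"tx":0,"ty":0,"tz":0,"ax":0,"ay":0,"az":0},{"tx":0,"ty":0,"tz":0,"ax":0,"ay":0,"az":0},{"tx":0,"ty":0,"tz":0,"ax":0,"ay":0,"az":0}]'
```

```text
t: 3.2
eef_pos: [0.4108, -0.3572, 0.1819]
orientation: [2.095, 2.341, -0.0]
wrist_force: [0.0, -0.1, 0.4]
opening: 0.5
grip_force: 0.0
t: 3.8
eef_pos: [0.4112, -0.3573, 0.1827]
orientation: [2.093, 2.341, -0.001]
wrist_force: [-1.0, -0.3, 5.8]
opening: 0.132
grip_force: 42.7
t: 4.2
eef_pos: [0.4112, -0.3573, 0.1827]
orientation: [2.093, 2.341, -0.0]
wrist_force: [-0.9, 0.2, 6.2]
opening: 0.134
grip_force: 42.7
```

```bash
python3 -m handwheel '[{"tx":0,"ty":0,"tz":-0.04,"ax":0,"ay":0,"az":0},{"tx":0,"ty":0,"tz":-0.12,"ax":0,"ay":0,"az":0},{"tx":0,"ty":0,"tz":-0.25,"ax":0,"ay":0,"az":0},{"tx":0,"ty":0,"tz":-0.4,"ax":0,"ay":0,"az":0},{"tx":0,"ty":0,"tz":-0.55,"ax":0,"ay":0,"az":0},{"tx":0,"ty":0,"tz":-0.65,"ax":0,"ay":0,"az":0},{"tx":0,"ty":0,"tz":-0.65,"ax":0,"ay":0,"az":0}]'
python3 - <<'E'
from h import *
todo([.577,.2665,.312],-3)
E
```

```text
t: 4.9
eef_pos: [0.4117, -0.3577, 0.3149]
orientation: [2.09, 2.337, -0.001]
wrist_force: [0.1, 0.0, -0.7]
opening: 0.129
grip_force: 41.9
t 4.9 pos [ 0.4117 -0.3577  0.3149] txyz [3.01  1.169 0.004] axyz [0.005 0.006 0.209] F [ 0.1  0.  -0.7] open 0.129 grip 41.89567029476166
```

```bash
python3 -m handwheel '[{"tx":0.1,"ty":0.04,"tz":0,"ax":0,"ay":0,"az":0},{"tx":0.3,"ty":0.12,"tz":0,"ax":0,"ay":0,"az":0.02},{"tx":0.5,"ty":0.2,"tz":0,"ax":0,"ay":0,"az":0.04},{"tx":0.7,"ty":0.28,"tz":0,"ax":0,"ay":0,"az":0.06},{"tx":0.9,"ty":0.35,"tz":0,"ax":0,"ay":0,"az":0.08},{"tx":1,"ty":0.39,"tz":0,"ax":0,"ay":0,"az":0.1},{"tx":1,"ty":0.39,"tz":0,"ax":0,"ay":0,"az":0.1}]' >/dev/null
python3 -m handwheel '[{"tx":0.1,"ty":0.04,"tz":0,"ax":0,"ay":0,"az":0},{"tx":0.3,"ty":0.12,"tz":0,"ax":0,"ay":0,"az":0.02},{"tx":0.5,"ty":0.2,"tz":0,"ax":0,"ay":0,"az":0.04},{"tx":0.7,"ty":0.28,"tz":0,"ax":0,"ay":0,"az":0.06},{"tx":0.9,"ty":0.35,"tz":0,"ax":0,"ay":0,"az":0.08},{"tx":1,"ty":0.39,"tz":0,"ax":0,"ay":0,"az":0.1},{"tx":1,"ty":0.39,"tz":0,"ax":0,"ay":0,"az":0.1}]'
python3 - <<'E'
from h import *
todo([.577,.2665,.312],-3)
E
```

```text
t: 6.3
eef_pos: [0.538, 0.0545, 0.3103]
orientation: [-2.267, -2.173, 0.002]
wrist_force: [-0.2, -0.1, -0.4]
opening: 0.131
grip_force: 41.9
t 6.3 pos [0.538  0.0545 0.3103] txyz [ 1.067  0.15  -0.008] axyz [-0.002 -0.     0.013] F [-0.2 -0.1 -0.4] open 0.131 grip 41.8520987033844
```

```bash
python3 -m handwheel '[{"tx":0.1,"ty":0.02,"tz":0,"ax":0,"ay":0,"az":0.01},{"tx":0.3,"ty":0.05,"tz":0,"ax":0,"ay":0,"az":0.01},{"tx":0.5,"ty":0.08,"tz":0,"ax":0,"ay":0,"az":0.01},{"tx":0.7,"ty":0.11,"tz":0,"ax":0,"ay":0,"az":0.01},{"tx":0.9,"ty":0.14,"tz":0,"ax":0,"ay":0,"az":0.01},{"tx":1,"ty":0.15,"tz":0,"ax":0,"ay":0,"az":0.01},{"tx":1,"ty":0.15,"tz":0,"ax":0,"ay":0,"az":0.01}]' >/dev/null
python3 -m handwheel '[{"tx":0.04,"ty":0,"tz":0.1,"ax":0,"ay":0,"az":0},{"tx":0.067,"ty":0,"tz":0.2,"ax":0,"ay":0,"az":0},{"tx":0.067,"ty":0,"tz":0.25,"ax":0,"ay":0,"az":0},{"tx":0.067,"ty":0,"tz":0.25,"ax":0,"ay":0,"az":0}]'
python3 - <<'E'
from h import *
todo([.577,.2665,.2027],-3)
t=snapshot("top");s=snapshot("side")
o=np.zeros((600,800,3),np.uint8)
o[:400,:400]=cv2.resize(t[130:210,160:240],(400,400),interpolation=cv2.INTER_CUBIC)
o[:600,400:]=cv2.resize(s[130:280,170:270],(400,600),interpolation=cv2.INTER_CUBIC)
cv2.imwrite("pics/hook.png",o)
E
```

```text
t: 7.4
eef_pos: [0.5765, 0.2625, 0.2599]
orientation: [-2.281, -2.159, 0.008]
wrist_force: [-0.6, -0.1, -0.4]
opening: 0.13
grip_force: 41.9
t 7.4 pos [0.5765 0.2625 0.2599] txyz [0.021 0.003 0.286] axyz [-0.005  0.004 -0.003] F [-0.6 -0.1 -0.4] open 0.13 grip 41.878416538238525
```

View pics/hook.png

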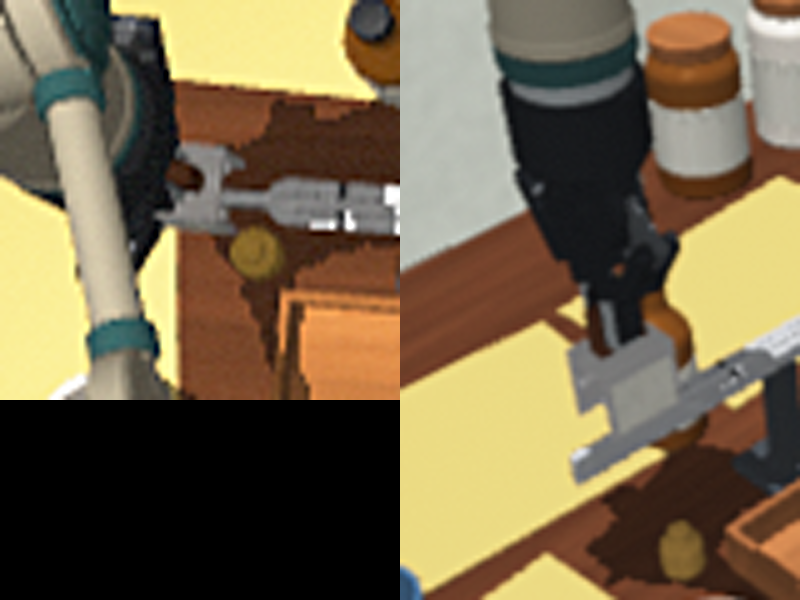

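The side view shows the hanger held above the bare end, with its legs still clear of the web. I'll overlay the predicted outlines of hanger and rail to check alignment.

```bash
cat >> h.py <<'E'
def wire(o,yaw,name,im,x0,y0,k):
    y=np.radians(yaw); X=np.array([np.cos(y),np.sin(y),0]);Y=np.array([-np.sin(y),np.cos(y),0]);Z=np.array([0,0,1])
    def L(*P,col):
        p=proj(name,[o+a/1e3*X+b/1e3*Y+c/1e3*Z for a,b,c in P]); cv2.polylines(im,[np.int32(((p-[x0,y0]+.5)*k).round())],False,col,1)
    L((-19,-25,4),(19,-25,4),(19,25,4),(-19,25,4),(-19,-25,4),col=(0,0,255))
    for s in(-1,1): L((s*19,-25,4),(s*19,-25,-46),(s*19,25,-46),(s*19,25,4),col=(0,255,0))
def rail(name,im,x0,y0,k):
    p=proj(name,[[.57926,.30585,.12],[.55136,-.2322,.12]]); cv2.polylines(im,[np.int32(((p-[x0,y0]+.5)*k).round())],False,(255,0,255),1)
E
python3 - <<'E'
from h import *
t=snapshot("top");s=snapshot("side"); e=read_state()["eef_pos"]
a=cv2.resize(t[145:195,170:220],(400,400),interpolation=cv2.INTER_CUBIC); b=cv2.resize(s[200:275,205:255],(400,600),interpolation=cv2.INTER_CUBIC)
q=e-[0,0,.0827]
wire(q,-3,"top",a,170,145,8);rail("top",a,170,145,8)
wire(q,-3,"side",b,205,200,8);rail("side",b,205,200,8)
o=np.zeros((600,800,3),np.uint8);o[:400,:400]=a;o[:,400:]=b
cv2.imwrite("pics/ov.png",o)
E
```

```text
(no output)
```

View pics/ov.png

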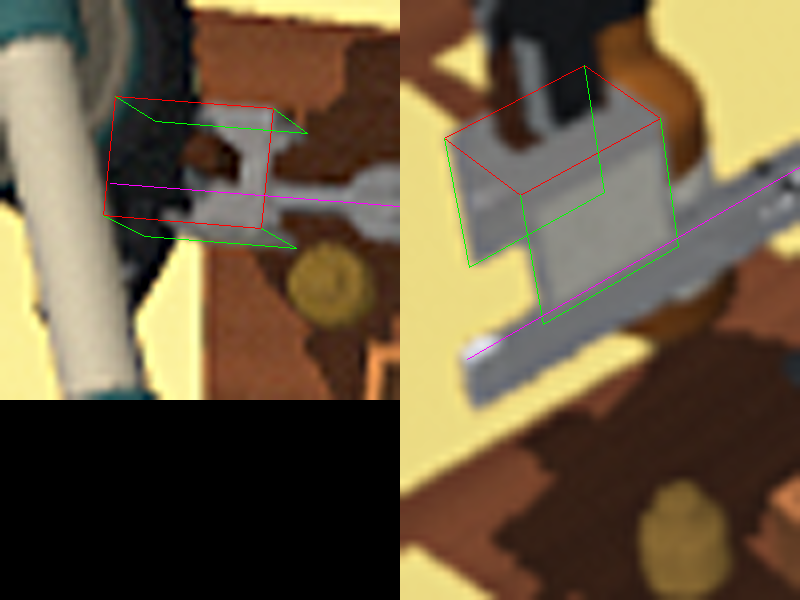

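The overlay agrees with the pictures to within about a pixel in both views. I'll lower it gently.

```bash
python3 -m handwheel '[{"tx":0.01,"ty":0.003,"tz":0.03,"ax":0,"ay":0,"az":0},{"tx":0.02,"ty":0.003,"tz":0.06,"ax":0,"ay":0,"az":0},{"tx":0.02,"ty":0.003,"tz":0.09,"ax":0,"ay":0,"az":0},{"tx":0.02,"ty":0.003,"tz":0.12,"ax":0,"ay":0,"az":0},{"tx":0.02,"ty":0.003,"tz":0.15,"ax":0,"ay":0,"az":0},{"tx":0.02,"ty":0.003,"tz":0.18,"ax":0,"ay":0,"az":0},{"tx":0.02,"ty":0.003,"tz":0.2,"ax":0,"ay":0,"az":0},{"tx":0.02,"ty":0.003,"tz":0.2,"ax":0,"ay":0,"az":0}]'
python3 - <<'E'
from h import *
todo([.577,.2665,.2027],-3)
E
```

```text
t: 8.4
eef_pos: [0.5777, 0.2686, 0.2209]
orientation: [-2.279, -2.161, 0.002]
wrist_force: [0.7, -0.1, -1.2]
opening: 0.135
grip_force: 41.9
t 8.4 pos [0.5777 0.2686 0.2209] txyz [-0.011 -0.003  0.091] axyz [-0.002  0.001 -0.001] F [ 0.7 -0.1 -1.2] open 0.135 grip 41.87821447849274
```

```bash
python3 -m handwheel '[{"tx":0,"ty":0,"tz":0.03,"ax":0,"ay":0,"az":0},{"tx":0,"ty":-0.003,"tz":0.055,"ax":0,"ay":0,"az":0},{"tx":0,"ty":-0.003,"tz":0.075,"ax":0,"ay":0,"az":0},{"tx":0,"ty":-0.003,"tz":0.082,"ax":0,"ay":0,"az":0},{"tx":0,"ty":-0.003,"tz":0.082,"ax":0,"ay":0,"az":0},{"tx":0,"ty":-0.003,"tz":0.082,"ax":0,"ay":0,"az":0}]'
python3 - <<'E'
from h import *
todo([.57308,.18662,.2042],-3)
E
```

```text
t: 9.0
eef_pos: [0.5776, 0.2688, 0.2056]
orientation: [2.28, 2.161, 0.0]
wrist_force: [1.2, 0.2, -1.3]
opening: 0.134
grip_force: 41.9
t 9.0 pos [0.5776 0.2688 0.2056] txyz [-0.412 -0.001  0.007] axyz [ 0.    -0.    -0.001] F [ 1.2  0.2 -1.3] open 0.134 grip 41.87774956226349
```

```bash
python3 -m handwheel '[{"tx":0,"ty":0,"tz":0.01,"ax":0,"ay":0,"az":0},{"tx":-0.03,"ty":0,"tz":0.01,"ax":0,"ay":0,"az":0},{"tx":-0.06,"ty":0,"tz":0.01,"ax":0,"ay":0,"az":0},{"tx":-0.09,"ty":0,"tz":0.01,"ax":0,"ay":0,"az":0},{"tx":-0.12,"ty":0,"tz":0.01,"ax":0,"ay":0,"az":0},{"tx":-0.15,"ty":0,"tz":0.01,"ax":0,"ay":0,"az":0},{"tx":-0.18,"ty":0,"tz":0.01,"ax":0,"ay":0,"az":0},{"tx":-0.18,"ty":0,"tz":0.01,"ax":0,"ay":0,"az":0}]'
python3 - <<'E'
from h import *
todo([.57308,.18662,.2037],-3)
E
```

```text
t: 9.8
eef_pos: [0.5755, 0.2319, 0.2035]
orientation: [2.281, 2.16, -0.001]
wrist_force: [-0.6, -0.6, -1.0]
opening: 0.134
grip_force: 41.9
t 9.8 pos [0.5755 0.2319 0.2035] txyz [-0.227  0.    -0.001] axyz [-0.     0.001 -0.002] F [-0.6 -0.6 -1. ] open 0.134 grip 41.87812685966492
```

```bash
python3 -m handwheel '[{"tx":-0.03,"ty":0,"tz":0,"ax":0,"ay":0,"az":0},{"tx":-0.06,"ty":0,"tz":0,"ax":0,"ay":0,"az":0},{"tx":-0.09,"ty":0,"tz":0,"ax":0,"ay":0,"az":0},{"tx":-0.12,"ty":0,"tz":0,"ax":0,"ay":0,"az":0},{"tx":-0.15,"ty":0,"tz":0,"ax":0,"ay":0,"az":0},{"tx":-0.18,"ty":0,"tz":0,"ax":0,"ay":0,"az":0},{"tx":-0.21,"ty":0,"tz":0,"ax":0,"ay":0,"az":0},{"tx":-0.227,"ty":0,"tz":0,"ax":0,"ay":0,"az":0},{"tx":-0.227,"ty":0,"tz":0,"ax":0,"ay":0,"az":0},{"tx":-0.227,"ty":0,"tz":0,"ax":0,"ay":0,"az":0}]'
python3 - <<'E'
from h import *
todo([.57308,.18662,.2027],-3)
t=snapshot("top");s=snapshot("side"); e=read_state()["eef_pos"]
a=cv2.resize(t[145:195,190:240],(400,400),interpolation=cv2.INTER_CUBIC); b=cv2.resize(s[185:260,215:265],(400,600),interpolation=cv2.INTER_CUBIC)
q=e-[0,0,.0827]
wire(q,-3,"top",a,190,145,8)
wire(q,-3,"side",b,215,185,8)
o=np.zeros((600,800,3),np.uint8);o[:400,:400]=a;o[:,400:]=b
cv2.imwrite("pics/slid.png",o)
E
```

```text
t: 10.8
eef_pos: [0.5732, 0.1875, 0.2035]
orientation: [-2.28, -2.161, -0.0]
wrist_force: [0.8, -0.1, -0.5]
opening: 0.129
grip_force: 41.9
t 10.8 pos [0.5732 0.1875 0.2035] txyz [-0.004 -0.     0.004] axyz [ 0.    -0.    -0.002] F [ 0.8 -0.1 -0.5] open 0.129 grip 41.877692341804504
```

View pics/slid.png

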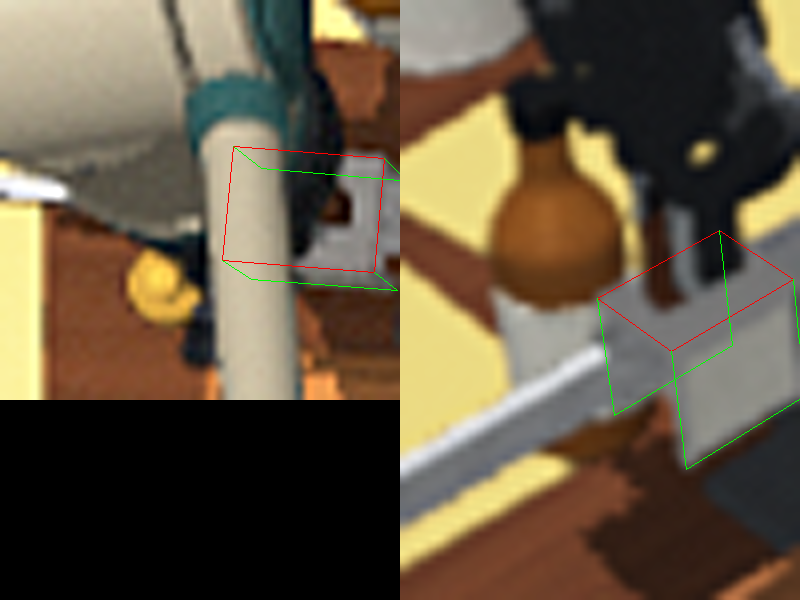

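The hanger is at the tick and the overlay matches. I'll seat it, release, retreat straight up, and then move clear of the cameras.

```bash
python3 -m handwheel '[{"tx":-0.004,"ty":0,"tz":0.002,"ax":0,"ay":0,"az":0},{"tx":-0.004,"ty":0,"tz":0.004,"ax":0,"ay":0,"az":0},{"tx":-0.004,"ty":0,"tz":0.004,"ax":0,"ay":0,"az":0},{"tx":-0.004,"ty":0,"tz":0.004,"ax":0,"ay":0,"az":0}]'
python3 -m handwheel '[{"tx":0,"ty":0,"tz":0,"ax":0,"ay":0,"az":0},{"tx":0,"ty":0,"tz":0,"ax":0,"ay":0,"az":0},{"tx":0,"ty":0,"tz":0,"ax":0,"ay":0,"az":0},{"tx":0,"ty":0,"tz":0,"ax":0,"ay":0,"az":0},{"tx":0,"ty":0,"tz":-0.02,"ax":0,"ay":0,"az":0},{"tx":0,"ty":0,"tz":-0.1,"ax":0,"ay":0,"az":0},{"tx":0,"ty":0,"tz":-0.25,"ax":0,"ay":0,"az":0},{"tx":0,"ty":0,"tz":-0.45,"ax":0,"ay":0,"az":0},{"tx":0,"ty":0,"tz":-0.65,"ax":0,"ay":0,"az":0},{"tx":0,"ty":0,"tz":-0.7,"ax":0,"ay":0,"az":0}]' 0.45
python3 -m handwheel '[{"tx":-0.2,"ty":-0.2,"tz":-0.7,"ax":0,"ay":0,"az":0},{"tx":-0.4,"ty":-0.4,"tz":-0.7,"ax":0,"ay":0,"az":0},{"tx":-0.6,"ty":-0.6,"tz":-0.7,"ax":0,"ay":0,"az":0},{"tx":-0.8,"ty":-0.8,"tz":-0.7,"ax":0,"ay":0,"az":0},{"tx":-1,"ty":-0.9,"tz":-0.7,"ax":0,"ay":0,"az":0},{"tx":-1,"ty":-0.9,"tz":-0.7,"ax":0,"ay":0,"az":0},{"tx":-1,"ty":-0.9,"tz":-0.7,"ax":0,"ay":0,"az":0},{"tx":-1,"ty":-0.9,"tz":-0.7,"ax":0,"ay":0,"az":0}]'
python3 - <<'E'
from h import *
t=snapshot("top");s=snapshot("side")
a=cv2.resize(t[145:195,190:240],(400,400),interpolation=cv2.INTER_CUBIC); b=cv2.resize(s[185:260,215:265],(400,600),interpolation=cv2.INTER_CUBIC)
q=np.array([.57308,.18662,.12])
a2=cv2.resize(t[130:230,160:260],(400,200),interpolation=cv2.INTER_CUBIC)
wire(q,-3,"top",a,190,145,8)
wire(q,-3,"side",b,215,185,8)
o=np.zeros((600,800,3),np.uint8);o[:400,:400]=a;o[400:,:400]=a2;o[:,400:]=b
cv2.imwrite("pics/fin.png",o)
E
```

```text
t: 11.3
eef_pos: [0.5731, 0.1868, 0.2028]
orientation: [2.28, 2.162, 0.0]
wrist_force: [-0.1, 0.1, 0.3]
opening: 0.133
grip_force: 42.1
t: 12.3
eef_pos: [0.5746, 0.1871, 0.3484]
orientation: [2.276, 2.158, 0.013]
wrist_force: [0.4, 0.3, -0.5]
opening: 0.451
grip_force: 0.0
t: 13.1
eef_pos: [0.3805, -0.0049, 0.4838]
orientation: [2.282, 2.155, 0.0]
wrist_force: [-0.5, -0.4, 0.3]
opening: 0.451
grip_force: 0.0
```

View pics/fin.png

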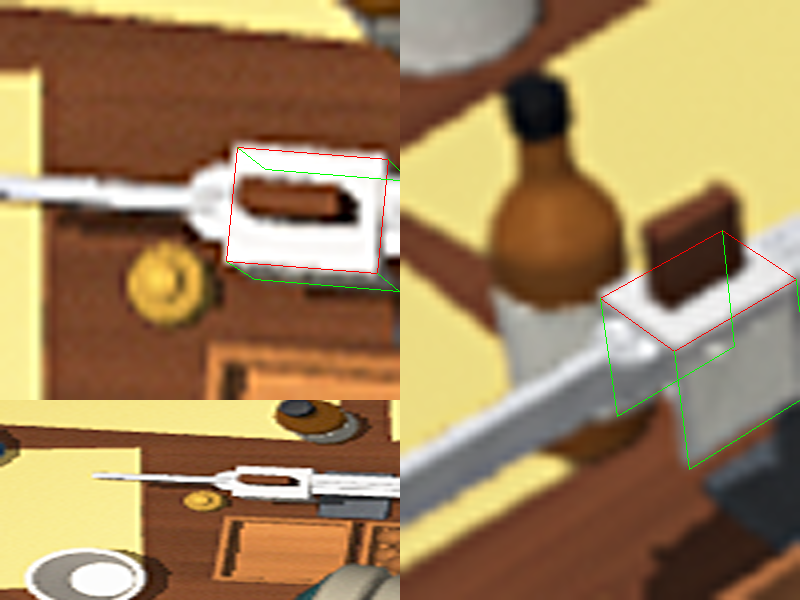

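The final views show the hanger hanging free and square on the rail, matching the target outline at (228.6,171). The weight and bottle are undisturbed.

```bash
python3 -c "
from cell import *
print(sign_off())"
```

```text
the job is handed in; nothing more can be done
None
```

The refill hanger now hangs by itself, square on the rail at the empty tray's tick (rail y = +150 mm). It matches the target outline to about 1 mm in the last pictures. The weight and bottle in view there are undisturbed, and the job is handed in after about 13 s of robot time.

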